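# Press the new gear onto the sheet feeder's splined shaft and hold it for the clip

### The arm

A 6-joint arm with a two-finger parallel gripper is mounted at the origin on the work surface. World frame = base frame: x ahead of the robot, y to its left, z up, the work surface at z = 0. Lengths are in m, angles in degrees, forces in N, time in s.
With the tool pointing down it reaches from about 0.25 to 0.725 m from the base axis. Payload 9.7 kg.
Tool frame: the origin (TCP) lies on the centre line of the jaws, within the pads' length; the fingertips stand 22 mm ahead of it and the grasp point (between the pads) lies 3 mm ahead of it; z points along the fingers, y is the direction in which the jaws open and shut (so a half turn about z gives the same grasp; the last joint's range is limited). The gripper opens to 85 mm and grips with 20 to 120 N. Pads are 22 mm wide; open, the fingers measure 114 mm over their backs; the gripper's body (76 mm by 85 mm) begins 54 mm behind the grasp point. The pads swing forward as they close: fully open they stand 13 mm farther back than shut.
Start: joints at [-63.541, 4.979, 10.078, 95.1, 0, 90], TCP at [0.245, -0.492, 0.253] pointing down, gripper open.
Joint ranges: [-179.16, 179.16], [-48.56, 103.87], [-65.8, 70.77], [-126.05, 130.52], [-82.76, 87.17], [-180, 180]. Speed limits (degrees/s): [127.2, 127.2, 147.25, 180, 180, 180].

### API

Orientations are given as [roll, pitch, yaw] about the fixed x, y, z axes, in that order (R = Rz(yaw) Ry(pitch) Rx(roll)).
In Python, from workcell import get_obs, camera, camera_params, job_done gives the robot as it stands.
- The arm moves only by the tool servo_tool, never from a script. Its argument "steps" is a list of rows, each an object of numbers: "x", "y", "z": the shift along the world's x, y, z in mm; "yaw": the turn about the world's z in degrees. A call has 1 to 12 rows; each row is the pose to reach, as a shift and turn from the pose measured when the call began; what a row does not reach only later rows make up. A row lasts 1/8 s, in which the tool goes at most 62.5 mm and 10.7 degrees, less where a joint would pass 70% of its speed; a pose out of reach is approached as far as the arm can. A call with a gripper value outside its range is refused whole. "grip" is the finger opening in mm, from 0 to 85.4, set as the call begins (left out, the last holds). The fingers move at their own pace and stop on an object; "grip_force" is the grip in N (left out, the last holds). Time passes only in rows, so rows that repeat a pose let the fingers close. It gives the time, the measured TCP pose, the force and the opening at its end, in the units of the state.
- get_obs(): the state, without advancing time (a new reading comes with each control period).
- camera(name): name is "scene" or "side" or "wrist"; returns (picture, depth): 420x560x3 uint8, red, green, blue; 420x560 float32, m along the optical axis (not along the pixel's ray), 0 where there is no reading.
- camera_params(name): a dict with "intrinsics" (3x3 intrinsics, pixels), "rvec" (rotation vector, rad) and "tvec" (3), from world to camera coordinates, as OpenCV has them; the wrist camera has in their place "hand_eye" (4x4, takes a point from camera to tool coordinates, whose origin is the TCP and whose axes are the flange's). Camera axes: x right, y down, z forward; pixel columns grow to the right and rows downward; lengths in m; the calibration is good to about 2 mm. A picture is of the moment at which its call begins: read the wrist's pose just before it. camera_params takes no time and is no camera call.
- job_done(): hands the job in, once; it reports no verdict.
The state is a dict: "time": time; "q": joint angles; "qd": joint speeds; "joint_efforts": joint torques, N m; "ee_pos": TCP position; "tcp_rot": TCP orientation; "wrist_force": force on the tool from outside, world axes, zero at the start; "torque": the same for the moment, N m; "opening": finger opening in m.
Only numpy, scipy, OpenCV 4.12 (cv2) and the standard library are available. Lean on these libraries where they do the work, as an engineer would, in place of code of your own. Each camera call takes 0.05 s, during which the arm holds its last target.

### The job

Fit the new white gear, hub upwards, on the upright splined shaft of the copier's sheet-feeder drive unit: turn it until the splines mesh, slide it down onto the spring cup and press it fully home against the spring, so that the groove for the retaining clip stands clear above the hub. Finish with the gear still in your fingers and held pressed home, because I will snap the clip on while you hold it; the spring lifts it again if you let go. Leave the other things on the table where they are.

Things in the scene. Friction and masses are not known exactly. Their poses are not given: they have to be found in the camera images.
- gear: The new white plastic gear, loose, about 70 g, hub up on the mat, any yaw. Rim 64 mm across, 10 mm high; above it a round hub 36 mm across, top 38 mm above the underside. Splined bore right through: 15 mm across, four slots 7 mm wide reaching 12 mm from the axis, along +x, -x, +y, -y of its frame (a quarter turn looks the same). Origin: centre of the underside, z up.
- shaft_seat (a point): Point on the upright steel shaft's axis, 12 mm above the drive unit's plate: the centre of the gear's underside lies here when fully home. z up; the shaft's four keys (5 mm wide, reaching 11 mm from the axis) lie along +x, -x, +y, -y of this frame, which turns with the shaft. Full keys end 32 mm above this point, their tapered ends 36 mm above it.
- shaft_tip (a point): Centre of the shaft's tip, 54 mm straight above shaft_seat, same axes. From the keys' ends up it is a plain round pilot 13.2 mm across, its last 4 mm tapered to 8.8 mm, with the dark clip groove 11 to 13 mm below the tip. The shaft turns only stiffly with its motor (about 0.5 N m) and otherwise stays where it is.
- spring_cup (a joint): Travel in m of the dark round spring cup (31 mm across) around the foot of the shaft: 0 up, 0.008 pressed down to its stop. Up, its top face is 8 mm above shaft_seat; at the stop it is level with it. 5 N starts it moving, 13 N brings it to the stop; it springs back.
- drive_unit: The sheet feeder's drive unit, fixed on the mat: bent zinc-coated bracket 220 x 160 mm, with small gears, a pinion, a solenoid and a circuit board on its top plate, all lower than 18 mm above it. Origin: centre of its underside, z up; the plate's top is at z = 45 mm and the shaft stands at x = -55 mm, y = -25 mm.
- old_gear: Bystander: the old gear, smaller and black, 50 mm across, 24 mm high, plain round bore, three teeth missing. Origin: centre of its underside.
- roller: Bystander: a dark grey rubber feed roller standing on end, 34 mm across, 34 mm high. Origin: centre of its underside.
- screwdriver: Bystander: screwdriver lying on its side, orange handle, 190 mm long along its x. Origin: under its middle.
- clip_tray: Bystander: small red tray, 75 x 110 mm, 22 mm high, with clips and screws. Origin: centre of its underside.
- mug: Bystander: blue mug, 80 mm across, 92 mm high. Origin: centre of its underside.
- disc_cases: Bystander: pile of three disc cases, 135 x 190 mm, 42 mm high. Origin: centre of its underside.
- cleaner: Bystander: white cleaner bottle with a red cap, 52 mm across, 160 mm high. Origin: centre of its underside.
Not all that is in view belongs to the job. Of the things that look like the gear, the smallest one is meant.

How it is judged:
By the outcome, as a careful person would: the job done as asked, in the order asked, and still so for the second after the job is handed in, while the arm keeps its last pose, push and grip.
It also fails if it takes over 40 s, if anything falls off the work surface, if the arm or the gripper's body presses on something with over 40 N, if the wrist force passes 120 N, or if a joint passes its speed limit or range.

## Working session

There is one attempt and no reset: what is moved stays moved. The work goes in short steps, Python scripts to look and compute and a tool call to move; the robot and the scene stay as the last step left them, time stands still between calls to the robot, and variables do not carry over. Pictures are saved under pics/ and viewed, and the job is handed in when it is done.

Besides the shell and the picture viewer there is one more tool, called after ">>>" as name(argument=value, ...), one argument or row to a line, values as JSON. servo_tool: Moves the arm, as the interface text tells. Its arguments: {"type":"object","properties":{"steps":{"type":"array"},"grip":{"type":"number"},"grip_force":{"type":"number"}},"required":["steps"]}

```bash
ls; mkdir -p pics; python3 - <<'E'
from workcell import *
import cv2,numpy as np
o=get_obs();print(o)
for n in ["scene","side","wrist"]:
    p,d=camera(n);cv2.imwrite(f"pics/{n}0.png",p[:,:,::-1]);np.save(f"pics/{n}0.npy",d);print(n,camera_params(n))
E
```

```text
pics
{'time': 0.0, 'q': array([-6.35400352e+01,  5.01120075e+00,  1.00327094e+01,  9.50990408e+01,
       -2.63619608e-04,  8.99998513e+01]), 'qd': array([ 0.00354525,  0.00117313, -0.01478424, -0.04660581,  0.00675773,
       -0.07299024]), 'joint_efforts': array([-4.16048329e-05, -5.20384669e+01,  4.64803791e+01,  1.63753977e-02,
       -8.20728906e-05, -4.88488482e-06]), 'ee_pos': array([ 0.24497183, -0.49220116,  0.25256646]), 'tcp_rot': array([-1.79922468e+02,  2.63418187e-04,  2.64601138e+01]), 'wrist_force': array([-0.16410651,  0.24361645,  0.26282454]), 'torque': array([-0.03120284, -0.00593972, -0.01451355]), 'opening': 0.08561889643274519}
scene {'intrinsics': array([[428.95911645,   0.        , 274.76640146],
       [  0.        , 428.95911645, 215.02687395],
       [  0.        ,   0.        ,   1.        ]]), 'rvec': array([ 2.29903303,  0.67915038, -0.25214929]), 'tvec': array([-0.44953333, -0.10560049,  1.45310655])}
side {'intrinsics': array([[438.04341445,   0.        , 285.49201133],
       [  0.        , 438.04341445, 210.01312058],
       [  0.        ,   0.        ,   1.        ]]), 'rvec': array([ 1.0235461 , -2.49644399,  0.93064101]), 'tvec': array([0.41037522, 0.32572262, 1.16249087])}
wrist {'intrinsics': array([[351.27726822,   0.        , 281.06607591],
       [  0.        , 351.27726822, 211.90001368],
       [  0.        ,   0.        ,   1.        ]]), 'hand_eye': array([[ 1.40172867e-03, -9.60130668e-01, -2.79548092e-01,
         7.06904755e-02],
       [ 9.99998026e-01,  1.73947229e-03, -9.60102360e-04,
        -1.23405974e-03],
       [ 1.40808988e-03, -2.79546194e-01,  9.60131211e-01,
        -1.21381275e-01],
       [ 0.00000000e+00,  0.00000000e+00,  0.00000000e+00,
         1.00000000e+00]])}
```

View pics/scene0.png

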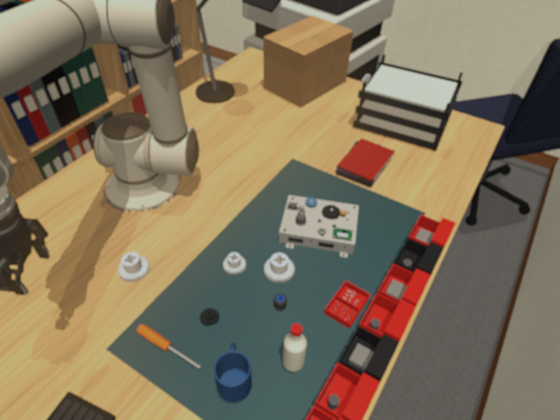

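View pics/side0.png

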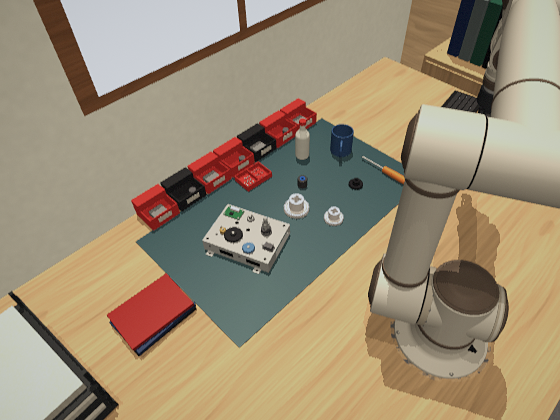

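View pics/wrist0.png

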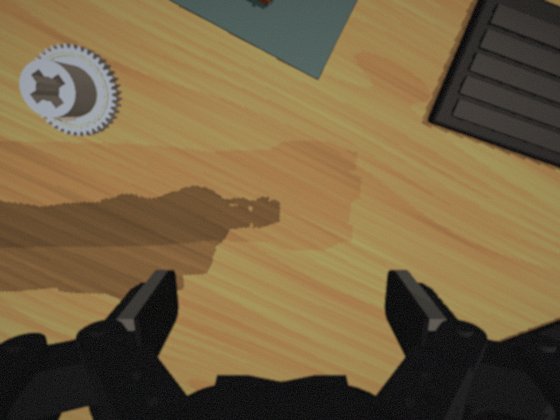

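Three white gears are visible in the scene view, at (133,265), (234,262) and (280,266). The drive unit is at (320,222), with its shaft near (300,215). Next I'll measure them.

```bash
cat > h.py <<'E'
from workcell import *
import cv2,numpy as np
from scipy.spatial.transform import Rotation as Ro
def cloud(name,d,obs=None):
    P=camera_params(name);K=P['intrinsics']
    v,u=np.mgrid[0:420,0:560]
    c=np.stack([(u-K[0,2])/K[0,0]*d,(v-K[1,2])/K[1,1]*d,d],-1)
    if name=='wrist':
        H=P['hand_eye'];R=Ro.from_euler('xyz',obs['tcp_rot'],degrees=True).as_matrix()
        return (c@H[:3,:3].T+H[:3,3])@R.T+obs['ee_pos']
    R=cv2.Rodrigues(P['rvec'])[0]
    return (c-P['tvec'])@R
def circ(p):
    A=np.c_[2*p,np.ones(len(p))];s=np.linalg.lstsq(A,(p**2).sum(1),rcond=None)[0]
    return s[:2],np.sqrt(s[2]+s[:2]@s[:2])
E
python3 - <<'E'
from h import *
for n,pts in [("scene",[(133,265),(234,262),(280,266),(300,215)]),("side",[(334,214),(296,205),(266,228)])]:
    d=np.load(f"pics/{n}0.npy");im=cv2.imread(f"pics/{n}0.png").astype(int);X=cloud(n,d)
    for u,v in pts:
        w=np.s_[v-25:v+26,u-25:u+26];x=X[w].reshape(-1,3);c=im[w].reshape(-1,3)
        m=(c.min(1)>120)&(c.max(1)-c.min(1)<45)&(d[w].ravel()>0)&(x[:,2]>.004)
        y=x[m];print(n,u,v,len(y),y.min(0).round(3),y.max(0).round(3),np.percentile(y[:,2],[5,25,50,75,95]).round(3))
    im=cv2.imread(f"pics/{n}0.png")
    c=im[130:300,200:380] if n=="scene" else im[160:290,180:360]
    cv2.imwrite(f"pics/{n}0z.png",cv2.resize(c,None,fx=4.4 if n!="scene" else 3.5,fy=4.4 if n!="scene" else 3.5,interpolation=cv2.INTER_CUBIC))
E
```

```text
scene 133 265 614 [ 0.195 -0.314  0.004] [ 0.279 -0.23   0.053] [0.008 0.011 0.014 0.045 0.049]
scene 234 262 345 [ 0.435 -0.139  0.005] [ 0.496 -0.077  0.043] [0.008 0.01  0.015 0.035 0.04 ]
scene 280 266 635 [ 0.537 -0.095  0.004] [0.623 0.049 0.056] [0.009 0.014 0.017 0.047 0.053]
scene 300 215 1320 [0.462 0.037 0.004] [0.651 0.229 0.113] [0.043 0.045 0.046 0.047 0.05 ]
side 334 214 207 [ 0.43  -0.137  0.004] [ 0.502 -0.07   0.044] [0.007 0.011 0.013 0.037 0.042]
side 296 205 489 [ 0.515 -0.09   0.004] [0.62  0.093 0.056] [0.011 0.015 0.044 0.048 0.053]
side 266 228 1264 [ 0.478 -0.044  0.004] [0.678 0.218 0.118] [0.016 0.045 0.046 0.048 0.051]
```

View pics/scene0z.png

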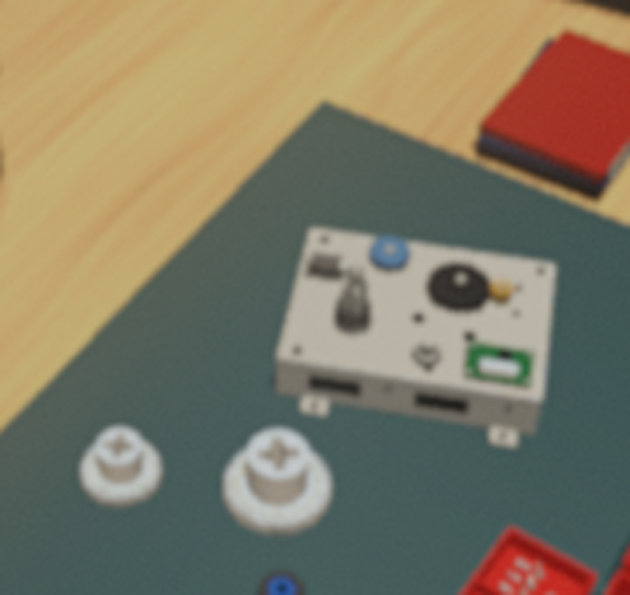

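View pics/side0z.png

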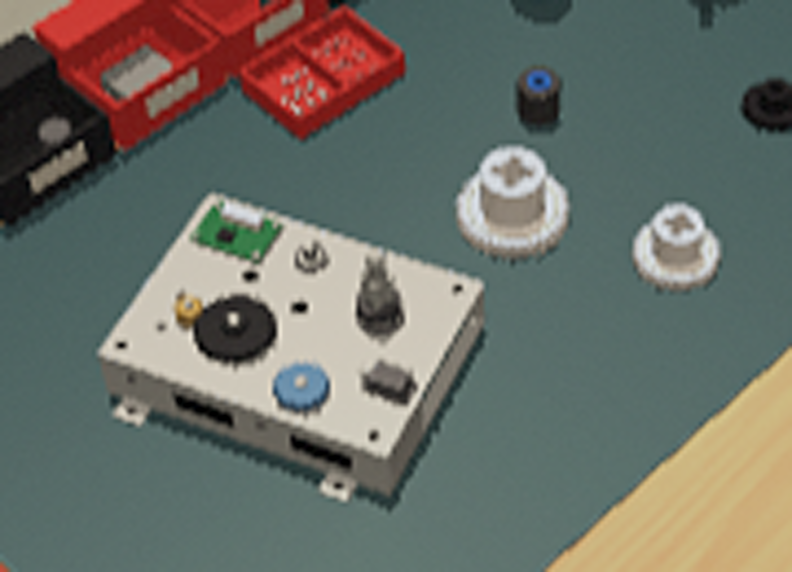

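```bash
python3 - <<'E'
from h import *
for n in ["scene","side"]:
    d=np.load(f"pics/{n}0.npy");X=cloud(n,d).reshape(-1,3)
    m=(d.ravel()>0)&(X[:,2]>.07)&(X[:,2]<.13)&(abs(X[:,0]-.56)<.13)&(abs(X[:,1]-.1)<.15)
    y=X[m];print(n,len(y),np.median(y,0).round(4),y.min(0).round(3),y.max(0).round(3))
    m=(d.ravel()>0)&(X[:,2]>.04)&(X[:,2]<.05)&(X[:,0]>.42)&(X[:,0]<.75)&(X[:,1]>.0)&(X[:,1]<.3)
    r=cv2.minAreaRect((X[m][:,:2]*1000).astype(np.float32));print(r)
E
```

```text
scene 81 [0.5574 0.1007 0.0887] [0.545 0.09  0.07 ] [0.57  0.112 0.113]
((596.8935546875, 148.88253784179688), (220.2264404296875, 165.46644592285156), 20.997676849365234)
side 73 [0.5474 0.1147 0.0909] [0.541 0.104 0.07 ] [0.561 0.122 0.118]
((594.8656616210938, 155.26068115234375), (223.2652130126953, 165.46884155273438), 21.06157112121582)
```

>>> servo_tool(
  steps=[
    {"x":25,"y":47,"z":-4},
    {"x":50,"y":94,"z":-8},
    {"x":75,"y":141,"z":-12},
    {"x":100,"y":188,"z":-16},
    {"x":126,"y":235,"z":-22},
    {"x":152,"y":282,"z":-28},
    {"x":178,"y":330,"z":-34},
    {"x":203,"y":377,"z":-40},
    {"x":203,"y":377,"z":-40},
    {"x":203,"y":377,"z":-40},
  ],
)

```text
schema error: expected keys x, y, z, yaw
```

```bash
python3 - <<'E'
from h import *
o=get_obs();p,d=camera("wrist");print(o['time'],o['ee_pos'],o['tcp_rot'],o['qd'].round(2),o['wrist_force'],o['opening'])
cv2.imwrite("pics/w1.png",p[:,:,::-1]);np.save("pics/w1.npy",d);np.save("pics/w1o.npy",o,allow_pickle=True)
E
```

```text
0.15 [ 0.24498183 -0.49225843  0.25274167] [-1.79940283e+02 -2.50304649e-04  2.64603582e+01] [-0.08 -0.08  0.2  -0.04  0.06  0.02] [ 0.160657   -0.991635    0.20035284] 0.0856851173583494
```

View pics/w1.png

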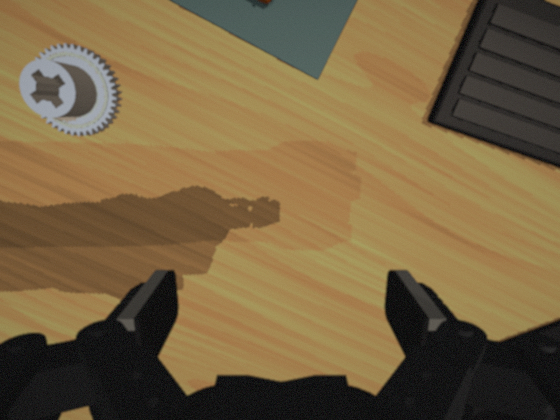

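The call was refused because every row needs all four keys, so the view is unchanged from the start.

>>> servo_tool(
  steps=[
    {"x":25,"y":47,"z":-4,"yaw":0},
    {"x":50,"y":94,"z":-8,"yaw":0},
    {"x":75,"y":141,"z":-12,"yaw":0},
    {"x":100,"y":188,"z":-16,"yaw":0},
    {"x":126,"y":235,"z":-22,"yaw":0},
    {"x":152,"y":282,"z":-28,"yaw":0},
    {"x":178,"y":330,"z":-34,"yaw":0},
    {"x":203,"y":377,"z":-40,"yaw":0},
    {"x":203,"y":377,"z":-40,"yaw":0},
    {"x":203,"y":377,"z":-40,"yaw":0},
  ],
)

```text
time: 1.45
ee_pos: [0.4479, -0.1153, 0.2128]
tcp_rot: [-180.0, 0.0, 26.5]
wrist_force: [0.3, -0.2, -0.1]
opening: 0.0853
```

```bash
python3 - <<'E'
from h import *
o=get_obs();p,d=camera("wrist");print(o['time'],o['ee_pos'],o['tcp_rot'],o['qd'].round(2),o['wrist_force'],o['opening'])
cv2.imwrite("pics/w2.png",p[:,:,::-1]);np.save("pics/w2.npy",d);np.save("pics/w2o.npy",o,allow_pickle=True)
E
```

```text
1.45 [ 0.44788098 -0.11528725  0.21279028] [-1.79950604e+02  2.45638965e-02  2.65073421e+01] [-1.65 -0.25  0.    0.12 -0.04  0.11] [ 0.29929186 -0.22886109 -0.05078507] 0.08528996837299939
```

View pics/w2.png

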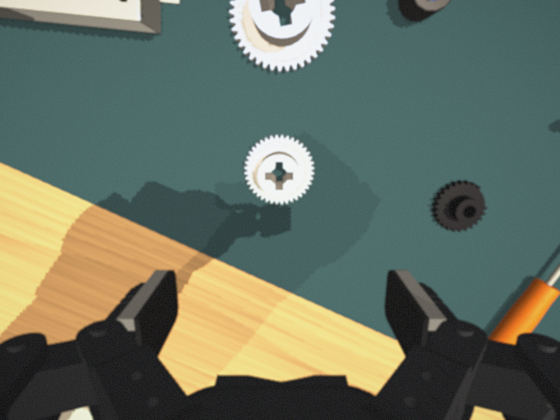

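The small gear is at (280,170), with its cross slots nearly along the image axes. The next larger gear is at (283,15).

```bash
cat >> h.py <<'E'
def rays(name,obs,uv):
    P=camera_params(name);K=P['intrinsics'];H=P['hand_eye']
    R=Ro.from_euler('xyz',obs['tcp_rot'],degrees=True).as_matrix()
    c=np.c_[(uv[:,0]-K[0,2])/K[0,0],(uv[:,1]-K[1,2])/K[1,1],np.ones(len(uv))]
    return R@H[:3,3]+obs['ee_pos'],(c@H[:3,:3].T)@R.T
def ortho(im,obs,z,cx,cy,half=.03,px=.00025):
    "rectify wrist image on plane z; rows = -y, cols = x"
    P=camera_params('wrist');K=P['intrinsics'];H=P['hand_eye']
    R=Ro.from_euler('xyz',obs['tcp_rot'],degrees=True).as_matrix()
    a=np.arange(-half,half,px);gx,gy=np.meshgrid(cx+a,cy-a)
    w=np.stack([gx,gy,np.full_like(gx,z)],-1)
    t=(w-obs['ee_pos'])@R;c=(t-H[:3,3])@H[:3,:3]
    u=c[...,0]/c[...,2]*K[0,0]+K[0,2];v=c[...,1]/c[...,2]*K[1,1]+K[1,2]
    return cv2.remap(im,u.astype(np.float32),v.astype(np.float32),cv2.INTER_CUBIC)
E
python3 - <<'E'
from h import *
o=np.load("pics/w2o.npy",allow_pickle=True).item();d=np.load("pics/w2.npy");im=cv2.imread("pics/w2.png")
X=cloud("wrist",d,o)
w=np.s_[120:220,230:330]
x=X[w].reshape(-1,3)
def ext(y): 
    h=cv2.convexHull((y*1000).astype(np.float32))[:,0]; return cv2.minEnclosingCircle(h)
for a,b in [(.006,.015),(.033,.045)]:
    m=(x[:,2]>a)&(x[:,2]<b);print(a,m.sum(),ext(x[m][:,:2]),np.median(x[m],0))
cx,cy=.466,-.106
A=ortho(im,o,.038,cx,cy);B=ortho(im,o,.010,cx,cy,.04,.0004)
A=cv2.resize(A,(390,390));B=cv2.resize(B,(390,390))
for I in(A,B): cv2.drawMarker(I,(195,195),(0,0,255),0,10)
cv2.imwrite("pics/w2o.png",np.hstack([A,B]))
E
```

```text
0.006 1880 ((463.8807678222656, -100.20134735107422), 46.90509033203125) [ 0.46933495 -0.1007377   0.01367649]
0.033 1085 ((462.0768127441406, -104.48607635498047), 18.2088623046875) [ 0.46229201 -0.10428055  0.0415804 ]
```

View pics/w2o.png

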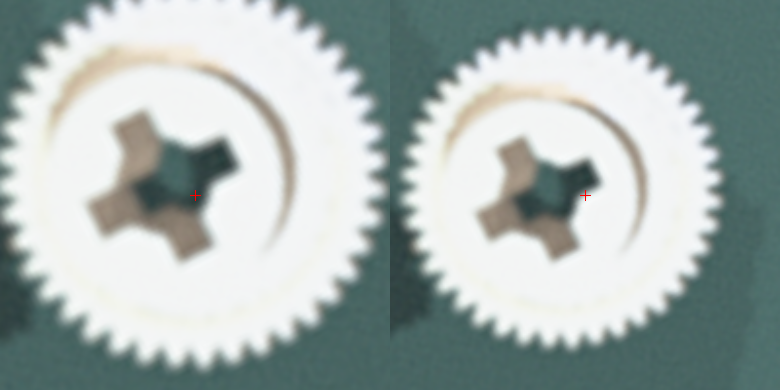

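The gear is at about (0.4613, -0.1046). Its slots are at 26.6°, in line with the tool. Next I'll look down at the shaft.

>>> servo_tool(
  steps=[
    {"x":11,"y":48,"z":5,"yaw":0},
    {"x":22,"y":97,"z":10,"yaw":0},
    {"x":33,"y":145,"z":10,"yaw":0},
    {"x":43,"y":193,"z":10,"yaw":0},
    {"x":43,"y":193,"z":10,"yaw":0},
    {"x":43,"y":193,"z":10,"yaw":0},
  ],
)

```text
time: 2.25
ee_pos: [0.4907, 0.0761, 0.223]
tcp_rot: [-180.0, 0.0, 26.4]
wrist_force: [0.2, 0.2, -0.2]
opening: 0.0856
```

```bash
python3 - <<'E'
from h import *
o=get_obs();p,d=camera("wrist");print(o['time'],o['ee_pos'],o['tcp_rot'],o['qd'].round(2))
im=np.ascontiguousarray(p[:,:,::-1])
cv2.imwrite("pics/w3.png",im);np.save("pics/w3.npy",d);np.save("pics/w3o.npy",o,allow_pickle=True)
X=cloud("wrist",d,o).reshape(-1,3)
m=(d.ravel()>0)&(abs(X[:,0]-.5535)<.03)&(abs(X[:,1]-.109)<.03)
for a,b in [(.105,.12),(.088,.096),(.06,.07)]:
    y=X[m&(X[:,2]>a)&(X[:,2]<b)]
    if len(y):print(a,len(y),np.median(y,0).round(4),y.min(0).round(4),y.max(0).round(4))
m=(d.ravel()>0)&(X[:,2]>.04)&(X[:,2]<.05)&(X[:,0]>.42)&(X[:,0]<.75)&(X[:,1]>.0)&(X[:,1]<.3)
print(cv2.minAreaRect((X[m][:,:2]*1000).astype(np.float32)))
J=[]
for z in(.111,.091):
    A=cv2.resize(ortho(im,o,z,.5535,.109,.02),(390,390));cv2.drawMarker(A,(195,195),(0,0,255),0,10);J.append(A)
cv2.imwrite("pics/w3o.png",np.hstack(J))
E
```

```text
2.25 [0.49074479 0.07606317 0.22300023] [-1.79975773e+02  2.38757986e-02  2.63715734e+01] [-1.03 -0.34 -0.18  0.01  0.01  0.12]
0.105 345 [0.5521 0.1091 0.1138] [0.5456 0.1026 0.1095] [0.5583 0.1156 0.1168]
0.088 111 [0.5485 0.1124 0.0942] [0.5429 0.0996 0.0914] [0.5612 0.1187 0.096 ]
0.06 803 [0.5525 0.1093 0.0687] [0.5367 0.0937 0.0665] [0.5672 0.1243 0.07  ]
((556.6519165039062, 137.98114013671875), (139.9819793701172, 160.87423706054688), 21.363372802734375)
```

View pics/w3.png

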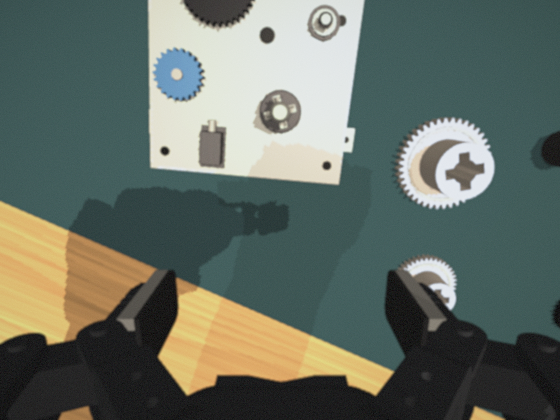

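View pics/w3o.png

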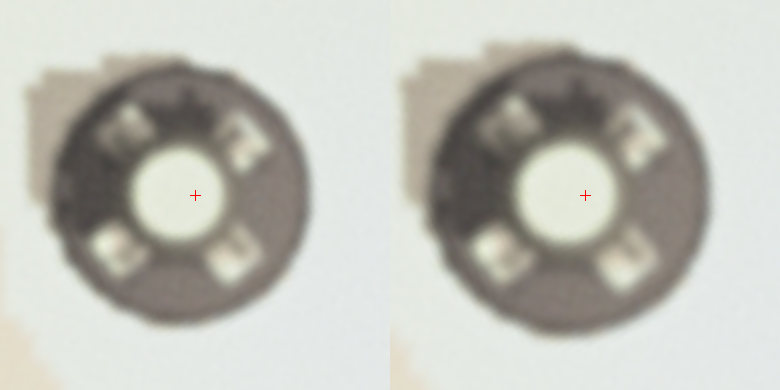

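The shaft tip is at (280,112) and its four keys are clearly visible. The axis is about (0.5520, 0.1092) and the keys are at about 40.3°. Before choosing the grasp height I'll check how far the fingertips reach, using the depth image.

```bash
python3 - <<'E'
from h import *
o=np.load("pics/w3o.npy",allow_pickle=True).item();d=np.load("pics/w3.npy")
X=cloud("wrist",d,o);R=Ro.from_euler('xyz',o['tcp_rot'],degrees=True).as_matrix()
T=(X-o['ee_pos'])@R
m=(d>0)&(d<.17)
y=T[m];print(len(y),y.min(0),y.max(0))
for s in(1,-1):
    q=y[y[:,1]*s>0];k=np.argsort(-q[:,2])[:40];print(q[k].mean(0),q[k[0]])
E
```

```text
43436 [-0.01346484 -0.07572837 -0.07439965] [0.02069214 0.07278518 0.00893717]
[-0.000202    0.04163942  0.00744533] [-0.00076734  0.04201549  0.00893717]
[-0.00015312 -0.04395619  0.00755138] [ 0.00595915 -0.04411608  0.00873567]
```

>>> servo_tool(
  steps=[
    {"x":-8,"y":-48,"z":-15,"yaw":0},
    {"x":-16,"y":-100,"z":-40,"yaw":0},
    {"x":-24,"y":-150,"z":-75,"yaw":0},
    {"x":-29,"y":-180,"z":-110,"yaw":0},
    {"x":-29,"y":-181,"z":-140,"yaw":0},
    {"x":-29,"y":-181,"z":-155,"yaw":0},
    {"x":-29,"y":-181,"z":-155,"yaw":0},
  ],
)

```text
time: 3.18
ee_pos: [0.4611, -0.1056, 0.0678]
tcp_rot: [-179.9, 0.1, 26.3]
wrist_force: [-0.3, 0.2, 0.9]
opening: 0.0852
```

```bash
python3 - <<'E'
from h import *
o=get_obs();p,d=camera("wrist");print(o['time'],o['ee_pos'],o['tcp_rot'],o['wrist_force'])
im=np.ascontiguousarray(p[:,:,::-1])
cv2.imwrite("pics/w4.png",im)
E
```

```text
3.175 [ 0.46113314 -0.10559144  0.06777779] [-1.79938626e+02  6.06287328e-02  2.62800073e+01] [-0.33035733  0.24932409  0.9255769 ]
```

View pics/w4.png

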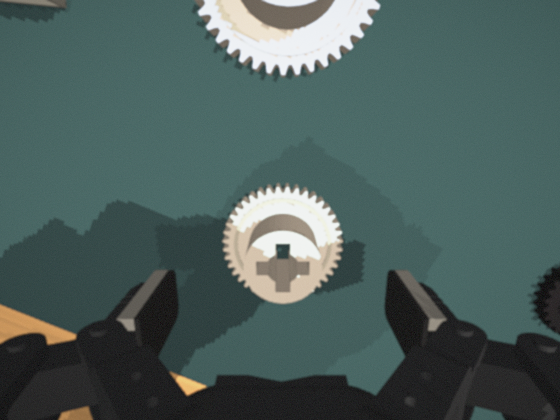

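The gear sits centred between the fingers at (283,255). I'll go down and grip the hub.

>>> servo_tool(
  steps=[
    {"x":0,"y":1,"z":-15,"yaw":0},
    {"x":0,"y":1,"z":-30,"yaw":0},
    {"x":0,"y":1,"z":-35,"yaw":0},
    {"x":0,"y":1,"z":-35,"yaw":0},
  ],
)

```text
time: 3.72
ee_pos: [0.4615, -0.1043, 0.0332]
tcp_rot: [-180.0, 0.0, 26.3]
wrist_force: [-1.2, 0.3, 0.1]
opening: 0.0851
```

>>> servo_tool(
  steps=[
    {"x":0,"y":0,"z":0,"yaw":0},
    {"x":0,"y":0,"z":0,"yaw":0},
    {"x":0,"y":0,"z":0,"yaw":0},
    {"x":0,"y":0,"z":0,"yaw":0},
    {"x":0,"y":0,"z":0,"yaw":0},
    {"x":0,"y":0,"z":0,"yaw":0},
    {"x":0,"y":0,"z":0,"yaw":0},
    {"x":0,"y":0,"z":0,"yaw":0},
  ],
  grip=20,
  grip_force=80,
)

```text
time: 4.72
ee_pos: [0.4624, -0.1046, 0.0344]
tcp_rot: [179.9, -0.1, 26.3]
wrist_force: [-0.2, -1.2, 6.6]
opening: 0.0334
```

```bash
python3 - <<'E'
from h import *
o=get_obs();p,d=camera("wrist");print(o['time'],o['ee_pos'],o['tcp_rot'],o['wrist_force'],o['opening'])
im=np.ascontiguousarray(p[:,:,::-1])
cv2.imwrite("pics/w5.png",im)
E
```

```text
4.725 [ 0.4623589  -0.1046162   0.03442508] [ 1.79946308e+02 -5.93620975e-02  2.63167981e+01] [-0.23600066 -1.23919907  6.5806408 ] 0.03339611151305166
```

View pics/w5.png

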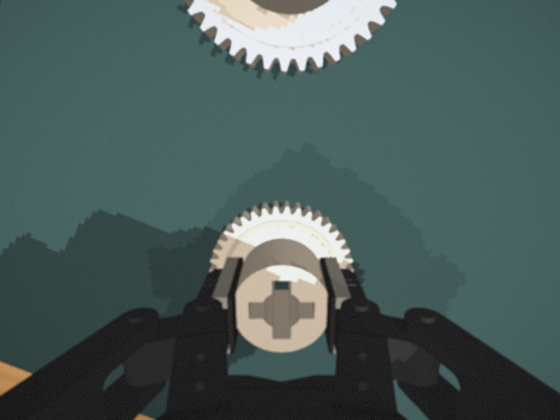

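The hub is held squarely between the pads at (282,305), with the slots in line with the tool. I'll lift it, turn it 14° and carry it over the shaft.

>>> servo_tool(
  steps=[
    {"x":0,"y":0,"z":20,"yaw":0},
    {"x":0,"y":0,"z":60,"yaw":0},
    {"x":5,"y":12,"z":110,"yaw":0},
    {"x":23,"y":55,"z":145,"yaw":3},
    {"x":41,"y":98,"z":145,"yaw":6},
    {"x":59,"y":141,"z":145,"yaw":9},
    {"x":75,"y":180,"z":145,"yaw":12},
    {"x":85,"y":204,"z":145,"yaw":14},
    {"x":90,"y":214,"z":145,"yaw":14},
    {"x":90,"y":214,"z":145,"yaw":14},
    {"x":90,"y":214,"z":145,"yaw":14},
  ],
)

```text
time: 6.15
ee_pos: [0.5521, 0.1085, 0.1795]
tcp_rot: [179.9, -0.0, 40.2]
wrist_force: [-0.5, 0.4, 0.1]
opening: 0.0329
```

```bash
python3 - <<'E'
from h import *
o=get_obs();p,d=camera("wrist");print(o['time'],o['ee_pos'],o['tcp_rot'],o['wrist_force'],o['opening'])
im=np.ascontiguousarray(p[:,:,::-1])
cv2.imwrite("pics/w6.png",im);np.save("pics/w6.npy",d);np.save("pics/w6o.npy",o,allow_pickle=True)
for n in("scene","side"):
    p2,d2=camera(n);np.save(f"pics/{n}6.npy",d2);i2=np.ascontiguousarray(p2[:,:,::-1])
    cv2.imwrite(f"pics/{n}6.png",i2)
a=cv2.imread("pics/scene6.png")[130:270,240:400];b=cv2.imread("pics/side6.png")[130:290,190:350]
cv2.imwrite("pics/ss6.png",np.hstack([cv2.resize(a,(400,400*140//160)),cv2.resize(b,(400,400))[:350]]))
# hub top in tool frame
R=Ro.from_euler('xyz',o['tcp_rot'],degrees=True).as_matrix()
T=((cloud("wrist",d,o)-o['ee_pos'])@R)
m=(d>0)&(abs(T[...,1])<.02)&(abs(T[...,0])<.03)&(T[...,2]>-.02)&(T[...,2]<.01)
br=im.min(2)>120
q=T[m&br];print(len(q),np.median(q,0),q.min(0),q.max(0))
A=np.c_[q[:,:2],np.ones(len(q))];print("plane",np.linalg.lstsq(A,q[:,2],rcond=None)[0])
E
```

```text
6.15 [0.5521479  0.10849621 0.17950085] [ 1.79940317e+02 -4.63040120e-02  4.02451471e+01] [-0.48012964  0.43917958  0.08420394] 0.03288160697114488
4471 [ 0.00312346 -0.00094987 -0.00725396] [-0.0184591  -0.0199726  -0.01800476] [0.0186912  0.01860949 0.00964151]
plane [-0.00703663 -0.00355822 -0.00720662]
```

View pics/w6.png

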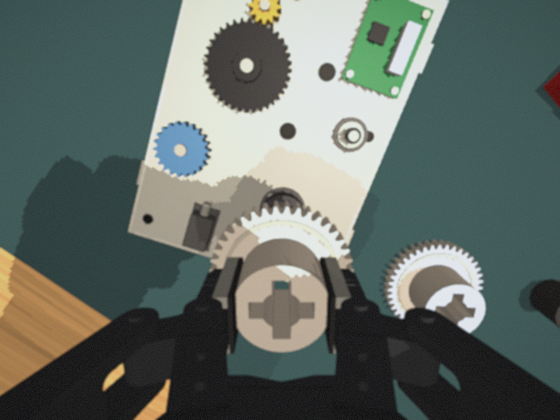

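View pics/ss6.png

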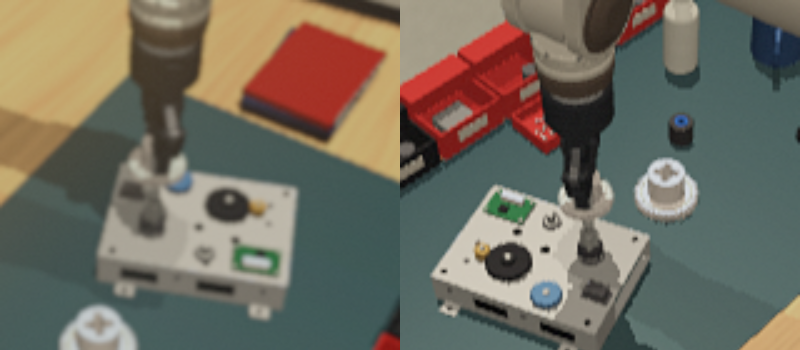

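The gear is held level, with no tilt. Next I'll find the hub centre in the tool frame, to align it with the shaft.

```bash
python3 - <<'E'
from h import *
im=cv2.imread("pics/w6.png")
o=np.load("pics/w6o.npy",allow_pickle=True).item()
A=ortho(im,o,.1795+.004,*o['ee_pos'][:2],.025)
# rotate by tool yaw: make tool frame view
J=cv2.resize(A,(560,560));cv2.drawMarker(J,(280,280),(0,0,255),0,12)
cv2.imwrite("pics/w6o.png",J)
E
```

```text
(no output)
```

View pics/w6o.png

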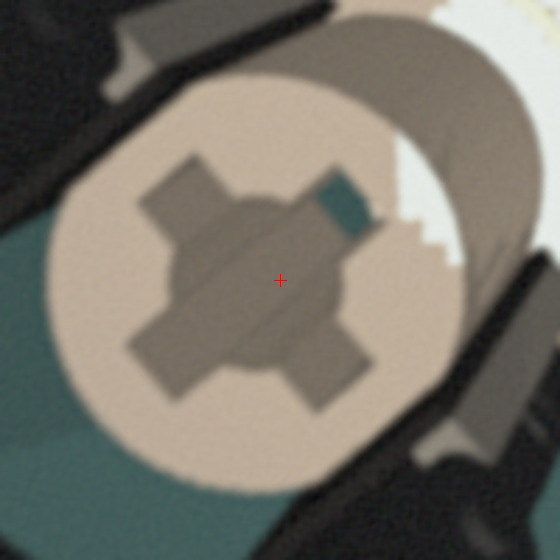

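```bash
python3 - <<'E'
from h import *
for n in("w2","w3","w6"):
    o=np.load(f"pics/{n}o.npy",allow_pickle=True).item();d=np.load(f"pics/{n}.npy");X=cloud("wrist",d,o)
    R=Ro.from_euler('xyz',o['tcp_rot'],degrees=True).as_matrix();T=(X-o['ee_pos'])@R
    m=(d>0)&(abs(X[...,2])<.008)
    q=T[m];A=np.c_[q[:,:2],np.ones(len(q))];print(n,"table",np.linalg.lstsq(A,X[m][:,2],rcond=None)[0],np.median(X[m][:,2]))
    m=(d>0)&(abs(X[...,2]-.046)<.006)&(X[...,1]>.02)
    if m.sum()>500:
        q=T[m];A=np.c_[q[:,:2],np.ones(len(q))];print("plate",np.linalg.lstsq(A,X[m][:,2],rcond=None)[0],np.median(X[m][:,2]))
E
```

```text
w2 table [0.00874741 0.00147529 0.00301283] 0.003340842021537324
plate [-0.00970238 -0.0096406   0.04858973] 0.0488192707593926
w3 table [0.00627227 0.00094653 0.0032467 ] 0.003401401886817701
plate [ 0.00070676 -0.00099866  0.0486782 ] 0.04873085201698332
w6 table [0.00378875 0.0002342  0.00342155] 0.003556121086913569
plate [-0.00069297 -0.00097215  0.04876191] 0.048693313908065805
```

The wrist camera reads heights about 3 mm too high. With that corrected, the gear is within 0.5 mm of the shaft axis and the yaw matches. I'll start lowering it over the pilot.

>>> servo_tool(
  steps=[
    {"x":0.5,"y":0,"z":-15,"yaw":0},
    {"x":0.5,"y":0,"z":-28,"yaw":0},
    {"x":0.5,"y":0,"z":-33,"yaw":0},
    {"x":0.5,"y":0,"z":-36,"yaw":0},
    {"x":0.5,"y":0,"z":-39,"yaw":0},
    {"x":0.5,"y":0,"z":-42,"yaw":0},
    {"x":0.5,"y":0,"z":-42,"yaw":0},
  ],
)

```text
time: 7.18
ee_pos: [0.5527, 0.1086, 0.1376]
tcp_rot: [179.9, -0.1, 40.2]
wrist_force: [0.0, -0.0, 0.5]
opening: 0.0336
```

>>> servo_tool(
  steps=[
    {"x":0,"y":0,"z":-4,"yaw":0},
    {"x":0,"y":0,"z":-8,"yaw":0},
    {"x":0,"y":0,"z":-12,"yaw":0},
    {"x":0,"y":0,"z":-15,"yaw":0},
    {"x":0,"y":0,"z":-15,"yaw":0},
  ],
)

```text
time: 7.8
ee_pos: [0.5526, 0.1086, 0.1222]
tcp_rot: [179.9, -0.0, 40.2]
wrist_force: [0.3, -0.5, -0.1]
opening: 0.0334
```

It is 5 mm past the keys' tapered tops with no contact force, so the splines appear meshed. I'll go on down towards the cup.

>>> servo_tool(
  steps=[
    {"x":0,"y":0,"z":-4,"yaw":0},
    {"x":0,"y":0,"z":-9,"yaw":0},
    {"x":0,"y":0,"z":-14,"yaw":0},
    {"x":0,"y":0,"z":-18,"yaw":0},
    {"x":0,"y":0,"z":-18,"yaw":0},
  ],
)

```text
time: 8.43
ee_pos: [0.5524, 0.1085, 0.1038]
tcp_rot: [180.0, -0.0, 40.2]
wrist_force: [0.4, -0.3, 0.4]
opening: 0.0331
```

```bash
python3 - <<'E'
from h import *
o=get_obs();p,d=camera("wrist");print(o['time'],o['ee_pos'],o['tcp_rot'],o['wrist_force'],o['torque'],o['opening'])
cv2.imwrite("pics/w7.png",p[:,:,::-1])
E
```

```text
8.425 [0.55238457 0.10850688 0.10381503] [ 1.79966252e+02 -1.13689824e-02  4.02459597e+01] [ 0.4494351  -0.26586291  0.42479017] [ 0.00184633 -0.04666432  0.00011467] 0.03312262210415664
```

View pics/w7.png

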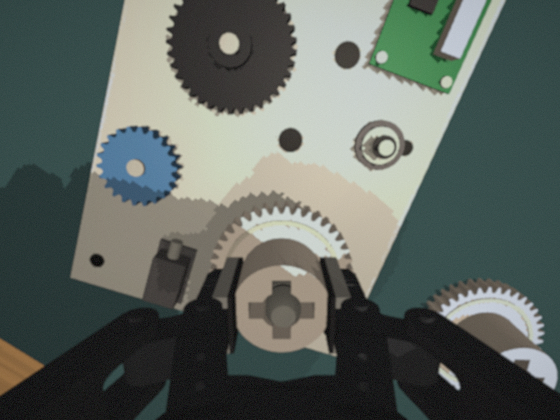

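The shaft's pilot is centred in the bore at (283,305). Next I'll raise the grip force and press against the spring.

>>> servo_tool(
  steps=[
    {"x":0,"y":0,"z":0,"yaw":0},
    {"x":0,"y":0,"z":-3,"yaw":0},
    {"x":0,"y":0,"z":-6,"yaw":0},
    {"x":0,"y":0,"z":-8,"yaw":0},
    {"x":0,"y":0,"z":-10,"yaw":0},
    {"x":0,"y":0,"z":-10,"yaw":0},
  ],
  grip=20,
  grip_force=110,
)

```text
time: 9.22
ee_pos: [0.5526, 0.1086, 0.095]
tcp_rot: [179.9, -0.1, 40.2]
wrist_force: [-2.7, -0.1, 8.1]
opening: 0.0325
```

>>> servo_tool(
  steps=[
    {"x":0,"y":0,"z":-2,"yaw":0},
    {"x":0,"y":0,"z":-4,"yaw":0},
    {"x":0,"y":0,"z":-5,"yaw":0},
    {"x":0,"y":0,"z":-6,"yaw":0},
    {"x":0,"y":0,"z":-6,"yaw":0},
  ],
)

```text
time: 9.85
ee_pos: [0.5527, 0.1086, 0.0912]
tcp_rot: [179.9, -0.2, 40.2]
wrist_force: [-7.1, -0.9, 18.0]
opening: 0.0325
```

18 N at z = 0.0912 matches the height calculated for fully home. I'll press a little more, relieve the side load, and check.

>>> servo_tool(
  steps=[
    {"x":-0.5,"y":0,"z":-2,"yaw":0},
    {"x":-0.5,"y":0,"z":-3,"yaw":0},
    {"x":-0.5,"y":0,"z":-3,"yaw":0},
  ],
)

```text
time: 10.22
ee_pos: [0.5526, 0.1086, 0.0912]
tcp_rot: [179.8, -0.3, 40.2]
wrist_force: [-7.5, -1.4, 21.2]
opening: 0.0326
```

```bash
python3 - <<'E'
from h import *
o=get_obs();p,d=camera("wrist");print(o['time'],o['ee_pos'],o['tcp_rot'],o['wrist_force'],o['torque'],o['opening'])
cv2.imwrite("pics/w8.png",p[:,:,::-1])
R=Ro.from_euler('xyz',o['tcp_rot'],degrees=True).as_matrix()
X=cloud("wrist",d,o);T=((X-o['ee_pos'])@R)
m=(d>0)&(abs(T[...,1])<.016)&(abs(T[...,0])<.016)&(T[...,2]>-.014)&(T[...,2]<0)&(np.hypot(T[...,0],T[...,1])>.012)
print("hub top tool z",np.median(T[m][:,2]),"world z",np.median(X[m][:,2]))
m=(d>0)&(np.hypot(T[...,0]+.001,T[...,1]+.001)<.0035)&(T[...,2]<0)
print("tip",np.median(T[m],0),np.median(X[m],0))
# rim top
m=(d>0)&(np.hypot(T[...,0],T[...,1])<.029)&(np.hypot(T[...,0],T[...,1])>.022)&(T[...,0]>.018)&(T[...,2]>.01)
print("rim",np.percentile(X[m][:,2],[10,50,90]))
J=[]
for n,s in(("scene",np.s_[150:255,250:390]),("side",np.s_[150:255,190:330])):
    p2,d2=camera(n);i2=np.ascontiguousarray(p2[:,:,::-1]);J.append(cv2.resize(i2[s],(400,300),interpolation=cv2.INTER_CUBIC))
cv2.imwrite("pics/ss8.png",np.hstack(J))
E
```

```text
10.225 [0.55260381 0.10861853 0.09116438] [179.80224515  -0.30323295  40.24257893] [-7.53171316 -1.39747723 21.17718165] [-0.40443753  1.78064514 -0.02057799] 0.03261340729515791
hub top tool z -0.007140680412348984 world z 0.09831321721043693
tip [-0.00084123 -0.00099259 -0.02351879] [0.55119123 0.10888362 0.11467237]
rim [0.04947037 0.07039324 0.07133745]
```

View pics/w8.png

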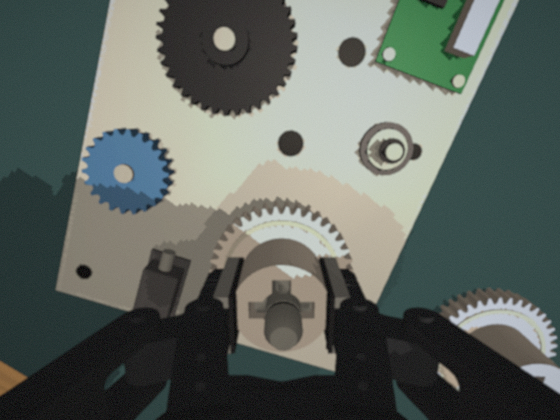

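View pics/ss8.png

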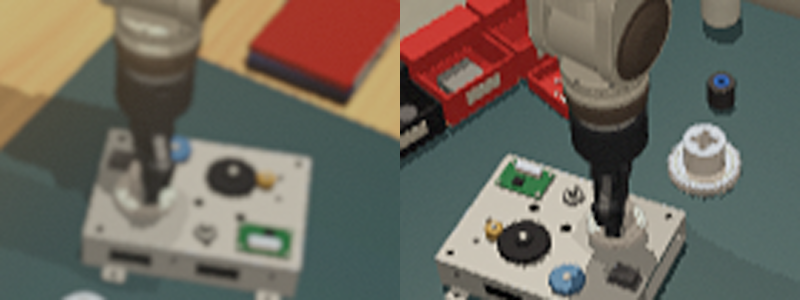

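The shaft tip stands 16.4 mm above the hub (16 mm expected when home). The hub has not slipped in the fingers, and pressing harder no longer moves it. I'll hold briefly to check that it stays put.

>>> servo_tool(
  steps=[
    {"x":0,"y":0,"z":-3,"yaw":0},
    {"x":0,"y":0,"z":-3,"yaw":0},
    {"x":0,"y":0,"z":-3,"yaw":0},
    {"x":0,"y":0,"z":-3,"yaw":0},
    {"x":0,"y":0,"z":-3,"yaw":0},
    {"x":0,"y":0,"z":-3,"yaw":0},
  ],
)

```text
time: 11.12
ee_pos: [0.5526, 0.1086, 0.0911]
tcp_rot: [179.7, -0.4, 40.2]
wrist_force: [-9.7, -1.6, 23.4]
opening: 0.0329
```

```bash
python3 -c "
from workcell import *
o=get_obs();print(o['ee_pos'],o['wrist_force']);print(job_done())"
```

```text
[0.55260642 0.10864559 0.09114661] [-9.69675044 -1.62805785 23.38305416]
the job is handed in; nothing more can be done
None
```

The new white gear (the smallest of the three) is on the splined shaft, hub up, pressed home on the spring cup. The gripper is still holding it down, so you can fit the clip. The job took about 11 s of the 40 s allowed, and the arm touched nothing else.

**How it went:** I gripped the hub, turned the gear about 14° to line up with the keys, and lowered it. The splines meshed with no contact force.

**Last checks:**
- **Pressed home:** it stopped at tool height 0.091 m, matching the 0.0914 m I calculated for fully home. More push did not move it.
- **Push:** the wrist reads about 23 N, and 13 N is enough to bring the cup to its stop.
- **Clip groove:** in the last picture the shaft tip stands 16.4 mm above the hub, against 16 mm expected, so the groove should be clear. I did not see the groove itself.
- **Grip:** the hub has not slipped in the fingers.

**What disagreed:**
- **Height readings:** the wrist camera reads heights about 3 mm too high. I corrected for that.
- **Finger opening:** it reads 33 mm on the 36 mm hub.
- **Side load:** about 10 N was on the wrist at the end, up from 7 N. My small sideways correction did not reduce it.

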